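Lid the nozzle and cutter canisters for the night

ROBOT

A 7-joint arm with a two-finger parallel gripper is mounted at the origin on a cart in front of the work surface, level with it; the furniture and walls round the work are solid. World frame = base frame: x ahead of the robot, y to its left, z up, the work surface at z = 0. Lengths are in mm, angles in rad, forces in N, time in s.
With the tool pointing down it reaches from about 400 to 875 mm from the base axis. Payload 4.4 kg.
Tool frame: the origin (TCP) lies midway between the tips of the shut fingers; the grasp point (between the pads) lies 19 mm behind it; z points along the fingers, y is the line along which they close (so a half turn about z gives the same grasp; the last joint's range is limited). The gripper opens to 85 mm and grips with 20 to 120 N. Pads are 22 mm wide; open, the fingers measure 114 mm over their backs; the gripper's body (76 mm by 85 mm) begins 54 mm behind the grasp point. The pads swing forward as they close: fully open they stand 13 mm farther back than shut.
Start: joints at [1.193, 0.628, 0.038, 1.517, -0.027, 0.996, -0.02], TCP at [199.431, -618.664, 194.213] pointing down, gripper open.
Joint ranges: [-3.06, 3.06], [-0.37, 2.12], [-1.25, 1.32], [0.18, 2.47], [-1.1, 4.24], [0.23, 1.98], [-2.94, 2.94]. Speed limits (rad/s): [2.57, 2.57, 3.14, 3.14, 3.14, 3.14, 3.14].

INTERFACE

Orientations are given as [roll, pitch, yaw] about the fixed x, y, z axes, in that order (R = Rz(yaw) Ry(pitch) Rx(roll)).
In Python, from cell import ctrl, get_image, get_calibration gives the robot as it stands.
- The arm moves only by the shell command python3 -m creep 'ROWS'. ROWS is JSON, a list of rows, each an object of numbers: "dx", "dy", "dz": the shift along the world's x, y, z normalised to -1 to 1, where 1 is 0.4 m; "rx", "ry", "rz": the turn, a rotation vector about the world's x, y, z normalised to -1 to 1, where 1 is 2 pi rad; "grip": the closure, from -1 (fully open) to 1 (shut). A call has exactly 5 rows; each row is the pose to reach, as a shift and turn from the pose commanded when the call began, turning the shorter way round; what a row does not reach only later rows make up. A row lasts 1/8 s, in which the tool goes at most 62.5 mm and 10.7 degrees, less where a joint would pass 70% of its speed; a pose out of reach is approached as far as the arm can. A call with a number of a shift or a turn outside -1 to 1 is refused whole. A call with a gripper value outside its range is refused whole. The fingers move at their own pace and stop on an object; the grip force is fixed at half the most. Time passes only in rows, so rows that repeat a pose let the fingers close, or fill a call up. It gives the time, the measured TCP pose, the force, the opening and the grip force at its end, in the units of the state.
- ctrl.read_state(): the state, without advancing time (a new reading comes with each control period).
- get_image(name): name is "side" or "top" or "wrist"; returns the picture (420x560x3 uint8, red, green, blue); there is no depth.
- get_calibration(name): a dict with "mtx" (3x3 intrinsics, pixels), "world_from_camera" (4x4, takes a point from camera to world coordinates). Camera axes: x right, y down, z forward; pixel columns grow to the right and rows downward; lengths in mm; the calibration is good to about 2 mm. A picture is of the moment at which its call begins: read the wrist's pose just before it. get_calibration takes no time and is no camera call; for the wrist camera it gives the pose at the moment of the call.
- ctrl.finish_job(): hands the job in; it is judged then, once.
The state is a dict: "clock": time; "qpos": joint angles; "qd": joint speeds; "tau": joint torques, N m; "eef_pos": TCP position; "tool_rot": TCP orientation; "force": force on the tool from outside, world axes, zero at the start; "torque": the same for the moment, N m; "width": finger opening in mm; "gripper_force": force on a finger pad.
Only numpy, scipy, OpenCV 4.12 (cv2) and the standard library are available. Lean on these libraries where they do the work, as an engineer would, in place of code of your own. Each camera call takes 0.05 s, during which the arm holds its last target. There are 200 camera calls.

TASK

Close up the decorating corner for the night: put each of the four steel lids with black knobs on the open steel canister it fits (they come in four sizes), fully home so that the flange lies flat on the rim. Set them down gently, without dropping them, and leave the canisters upright where they stand.

Things in the scene. Friction and masses are not known exactly. Their poses are not given: they have to be found in the camera images.
- can_small: smallest of four open round steel canisters, loose on the table: 56 mm outer diameter, 60 mm high, wall 3 mm, mouth 50 mm, flat level rim; holds one steel piping nozzle, clear of the lid. Origin: centre of its underside, z up. Seated, the origin of its lid, lid_small, lies on this axis 48 mm above this origin.
- lid_small: smallest of four round steel lids with black knob, lying right way up, loose, 60 g. Flange 60 mm across; white plug below it 12 mm deep, 34 mm wide at its foot, tapering out to 46, drops into can_small till the flange meets the rim. Origin: centre of the plug's underside, z up; above it: flange 12 to 14.5 mm, crown to 17.5, round knob 17.5 to 41 (24 mm thick from 25 to 37).
- can_medium: second smallest of four open round steel canisters, loose on the table: 72 mm outer diameter, 64 mm high, wall 3 mm, mouth 66 mm, flat level rim; holds one steel piping nozzle, clear of the lid. Origin: centre of its underside, z up. Seated, the origin of its lid, lid_medium, lies on this axis 52 mm above this origin.
- lid_medium: second smallest of four round steel lids with black knob, lying right way up, loose, 70 g. Flange 76 mm across; white plug below it 12 mm deep, 50 mm wide at its foot, tapering out to 62, drops into can_medium till the flange meets the rim. Origin: centre of the plug's underside, z up; above it: flange 12 to 14.5 mm, crown to 17.5, round knob 17.5 to 41 (24 mm thick from 25 to 37).
- can_large: second largest of four open round steel canisters, loose on the table: 88 mm outer diameter, 68 mm high, wall 3 mm, mouth 82 mm, flat level rim; holds a small red round cutter, clear of the lid. Origin: centre of its underside, z up. Seated, the origin of its lid, lid_large, lies on this axis 56 mm above this origin.
- lid_large: second largest of four round steel lids with black knob, lying right way up, loose, 80 g. Flange 92 mm across; white plug below it 12 mm deep, 66 mm wide at its foot, tapering out to 78, drops into can_large till the flange meets the rim. Origin: centre of the plug's underside, z up; above it: flange 12 to 14.5 mm, crown to 17.5, round knob 17.5 to 41 (24 mm thick from 25 to 37).
- can_largest: largest of four open round steel canisters, loose on the table: 104 mm outer diameter, 74 mm high, wall 3 mm, mouth 98 mm, flat level rim; holds three steel piping nozzles, clear of the lid. Origin: centre of its underside, z up. Seated, the origin of its lid, lid_largest, lies on this axis 62 mm above this origin.
- lid_largest: largest of four round steel lids with black knob, lying right way up, loose, 90 g. Flange 108 mm across; white plug below it 12 mm deep, 82 mm wide at its foot, tapering out to 94, drops into can_largest till the flange meets the rim. Origin: centre of the plug's underside, z up; above it: flange 12 to 14.5 mm, crown to 17.5, round knob 17.5 to 41 (24 mm thick from 25 to 37).

How it is judged:
By the outcome, as a careful person would: the job done as asked, in the order asked, and still so for the second after the job is handed in, with the robot touching nothing.
It also fails if it takes over 99 s, if anything falls off the work surface, if the arm or the gripper's body presses on something with over 40 N, if the wrist force passes 120 N, or if a joint passes its speed limit or range.

## Working session

There is one attempt and no reset: what is moved stays moved. The work goes in short steps, Python scripts to look and compute and a shell command to move; the robot and the scene stay as the last step left them, time stands still between calls to the robot, and variables do not carry over. Pictures are saved under pics/ and viewed, at most 14 in all, crops included, and the job is handed in when it is done.

```bash
mkdir -p pics
python3 - <<'E'
from cell import ctrl,get_image,get_calibration
import cv2
for n in("top","side"):
    cv2.imwrite(f"pics/{n}0.png",cv2.cvtColor(get_image(n),cv2.COLOR_RGB2BGR))
    c=get_calibration(n);print(c["mtx"],c["world_from_camera"])
s=ctrl.read_state();print(s)
E
```

```text
[[454.15407079   0.         270.43339017]
 [  0.         454.15407079 201.94646691]
 [  0.           0.           1.        ]] [[-1.60159248e-02 -9.90433869e-01  1.37055613e-01  3.60269155e+02]
 [-9.99211993e-01  1.08756341e-02 -3.81721523e-02  3.96786411e+01]
 [ 3.63164258e-02 -1.37558975e-01 -9.89827584e-01  1.15996226e+03]
 [ 0.00000000e+00  0.00000000e+00  0.00000000e+00  1.00000000e+00]]
[[401.39937866   0.         275.40543696]
 [  0.         401.39937866 208.34536033]
 [  0.           0.           1.        ]] [[-9.83107806e-01 -1.04384627e-01  1.50342579e-01  3.21704083e+02]
 [-1.82769616e-01  5.16314646e-01 -8.36668664e-01  8.91337619e+02]
 [ 9.71127099e-03 -8.50013551e-01 -5.26671297e-01  6.07339387e+02]
 [ 0.00000000e+00  0.00000000e+00  0.00000000e+00  1.00000000e+00]]
{'clock': 0.1, 'qpos': array([ 1.19316599,  0.62924077,  0.0384365 ,  1.51827648, -0.02702051,
        0.99633882, -0.02000184]), 'qd': array([ 0.00079509, -0.00322261, -0.00071047, -0.0019141 ,  0.0001991 ,
       -0.0001797 , -0.00029141]), 'tau': array([ 2.48065240e-03, -5.64537263e+01,  1.23019036e+00, -1.93975443e+01,
        1.12159163e-02,  5.41788497e-03,  8.73820568e-06]), 'eef_pos': array([ 199.26291187, -618.02881605,  193.38659679]), 'tool_rot': array([-3.13984656e+00, -4.53852308e-06,  3.11823824e-01]), 'force': array([0.23186086, 0.08414636, 0.31953899]), 'torque': array([-0.0124248 , -0.02099223, -0.01157818]), 'gripper_force': 0.0, 'width': 85.3486566070598}
```

View pics/top0.png

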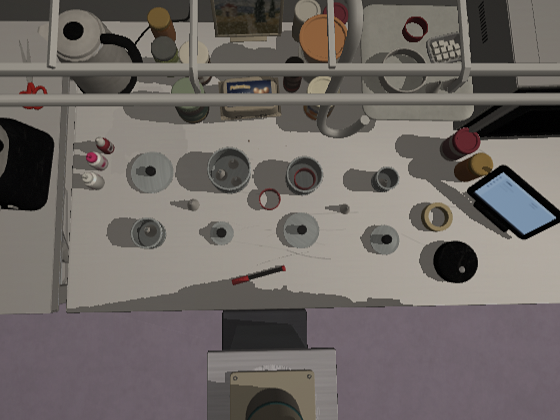

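View pics/side0.png

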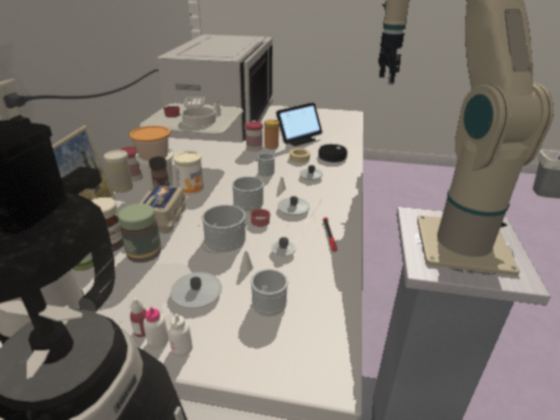

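Top view: lids at about largest (150,172), small (221,233), large (300,230) and medium (383,239). Cans at largest (230,170), large (304,175), small (386,179) and medium (148,233). Next, enlarged crops.

Run:
```python
import cv2
im=cv2.imread("pics/top0.png")
for k,x0 in(("a",115),("b",270)):
    c=cv2.resize(im[135:265,x0:x0+145],None,fx=5,fy=5,interpolation=cv2.INTER_CUBIC)[:600]
    for i in range(0,145,10): cv2.putText(c,str(x0+i),(i*5,8),0,.3,(0,255,255),1); c[::6,i*5]=(0,255,255)
    for i in range(0,120,10): cv2.putText(c,str(135+i),(0,i*5+4),0,.3,(0,255,0),1); c[i*5,::6]=(0,255,0)
    cv2.imwrite(f"pics/crop{k}.png",c)
```

```text
(no output)
```

View pics/cropa.png

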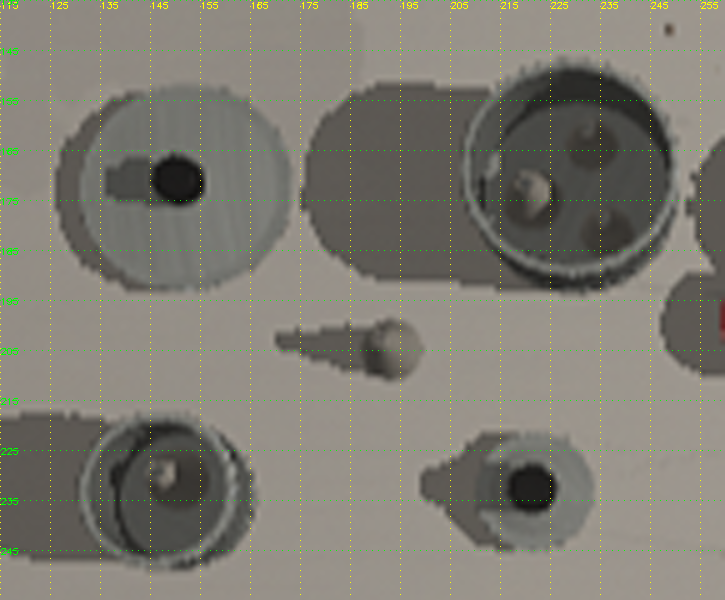

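View pics/cropb.png

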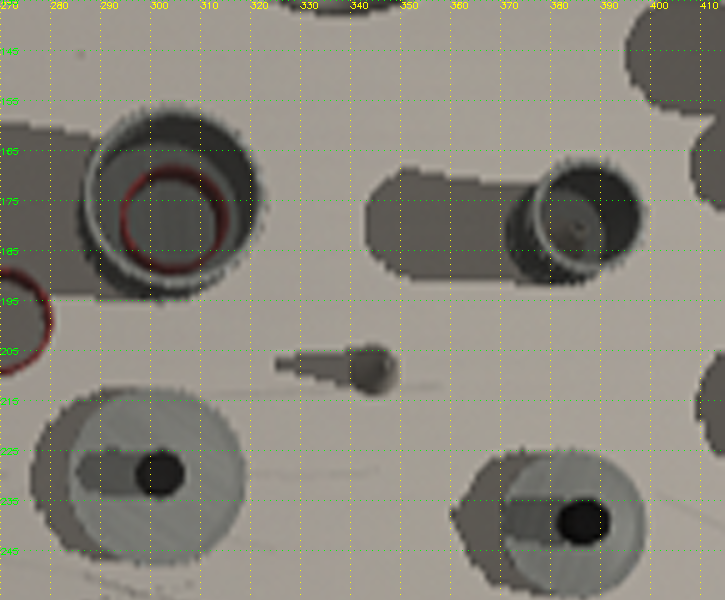

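```bash
cat > h.py <<'E'
import numpy as np
from cell import get_calibration
def ray(n,p,z):
    c=get_calibration(n);T=c["world_from_camera"];d=T[:3,:3]@np.linalg.inv(c["mtx"])@[p[0],p[1],1];o=T[:3,3]
    return (o+d*(z-o[2])/d[2]).round(1)
def proj(n,X):
    c=get_calibration(n);T=np.linalg.inv(c["world_from_camera"]);q=c["mtx"]@(T[:3,:3]@np.array(X,float)+T[:3,3]);return (q[:2]/q[2]).round(1)
E
python3 - <<'E'
from h import *
for n,p,z in [("lid1st",(152.1,172.5),13.5),("knob",(150.8,171.2),38),("can1st",(228.9,168.8),74),("canM",(146.8,233.1),64),("lidS",(221.8,233.3),13.5),("knob",(221.4,232.8),38),("canL",(304.3,174.4),68),("canS",(387.6,178.1),60),("lidL",(301.3,230.2),13.5),("knob",(302,229.6),38),("lidM",(384.5,239.8),13.5),("knob",(386.8,239.4),38)]:
    print(n,ray("top",p,z)[:2])
for z in (300,500,700,900): print(z,ray("top",(250,100),z),ray("top",(250,70),z))
print(proj("side",(600,0,500)),proj("side",(700,0,700)))
E
```

```text
lid1st [598.1 296.1]
knob [596.3 293.9]
can1st [593.1  97.6]
canM [440.1 294.4]
lidS [440.7 119.2]
knob [440.2 118.5]
canL [578.9 -86.8]
canS [ 569.3 -295.5]
lidL [445.9 -81.7]
knob [445.5 -80.8]
lidM [ 418.6 -293.4]
knob [ 418.3 -292.1]
300 [682.7  43.6 300. ] [744.9  43.  300. ]
500 [607.7  42.7 500. ] [655.4  42.2 500. ]
700 [532.7  41.8 700. ] [566.   41.4 700. ]
900 [457.7  40.9 900. ] [476.5  40.7 900. ]
[222.3  19.1] [164.6 -99.7]
```

```bash
python3 -m creep '[{"dx":0.15,"dy":0.15},{"dx":0.2,"dy":0.3},{"dx":0.28,"dy":0.42},{"dx":0.36,"dy":0.54},{"dx":0.43,"dy":0.65}]'; python3 -m creep '[{"dx":0.07,"dy":0.1},{"dx":0.118,"dy":0.165},{"dx":0.118,"dy":0.165},{"dx":0.118,"dy":0.165},{"dx":0.118,"dy":0.165}]'
python3 - <<'E'
from cell import *
import cv2
from h import *
s=ctrl.read_state();print(s["eef_pos"],s["tool_rot"],s["qpos"])
cv2.imwrite("pics/w1.png",cv2.cvtColor(get_image("wrist"),cv2.COLOR_RGB2BGR))
print(proj("wrist",(418.3,-292,38)),proj("wrist",(418.3,-292,13.5)))
E
```

```text
[ 199.26291187 -618.02881605  193.38659679] [-3.13984656e+00 -4.53852308e-06  3.11823824e-01] [ 1.19316599  0.62924077  0.0384365   1.51827648 -0.02702051  0.99633882
 -0.02000184]
[ -57.5 -235.7] [ -29.1 -207. ]$[0]: bad value
$[0]: bad value
```

View pics/w1.png

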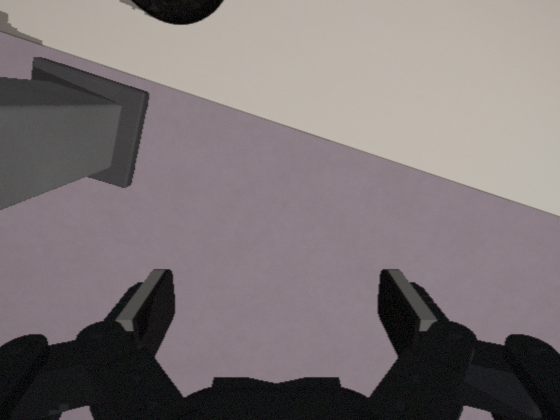

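The wrist picture shows the floor, the table edge and the open fingers, at (150,300) and (400,300). The arm didn't move because rows need every key.

```bash
python3 -m creep '[{"dx":0.07,"dy":0.1,"dz":0,"rx":0,"ry":0,"rz":0,"grip":-1},{"dx":0.15,"dy":0.22,"dz":0,"rx":0,"ry":0,"rz":0,"grip":-1},{"dx":0.23,"dy":0.34,"dz":0,"rx":0,"ry":0,"rz":0,"grip":-1},{"dx":0.31,"dy":0.46,"dz":0,"rx":0,"ry":0,"rz":0,"grip":-1},{"dx":0.38,"dy":0.57,"dz":0,"rx":0,"ry":0,"rz":0,"grip":-1}]'
python3 -m creep '[{"dx":0.07,"dy":0.1,"dz":0,"rx":0,"ry":0,"rz":0,"grip":-1},{"dx":0.12,"dy":0.18,"dz":0,"rx":0,"ry":0,"rz":0,"grip":-1},{"dx":0.12,"dy":0.18,"dz":0,"rx":0,"ry":0,"rz":0,"grip":-1},{"dx":0.12,"dy":0.18,"dz":0,"rx":0,"ry":0,"rz":0,"grip":-1},{"dx":0.12,"dy":0.18,"dz":0,"rx":0,"ry":0,"rz":0,"grip":-1}]'
python3 - <<'E'
from cell import *
import cv2
from h import *
s=ctrl.read_state();print(s["eef_pos"],s["tool_rot"],s["qpos"],s["clock"])
cv2.imwrite("pics/w2.png",cv2.cvtColor(get_image("wrist"),cv2.COLOR_RGB2BGR))
print(get_calibration("wrist"))
print(proj("wrist",(418.3,-292,38)),proj("wrist",(418.3,-292,13.5)))
E
```

```text
clock: 0.78
eef_pos: [352.5, -388.6, 194.1]
tool_rot: [-3.141, -0.0, 0.313]
force: [-0.3, -1.3, -0.3]
width: 85.5
gripper_force: 0.0
clock: 1.4
eef_pos: [398.5, -319.9, 194.2]
tool_rot: [3.141, 0.001, 0.309]
force: [-0.4, 0.4, -0.7]
width: 85.6
gripper_force: 0.0
[ 398.51329769 -319.92766751  194.15463568] [3.14124012e+00 5.84339849e-04 3.09422957e-01] [ 0.60466446  0.43043238  0.02308407  1.90067999 -0.01235177  0.8106827
 -0.62721845] 1.4
{'mtx': array([[347.75309788,   0.        , 275.89728092],
       [  0.        , 347.75309788, 208.54206101],
       [  0.        ,   0.        ,   1.        ]]), 'world_from_camera': array([[ 3.04430329e-01, -9.10486638e-01, -2.79886151e-01,
         4.69261831e+02],
       [-9.52534558e-01, -2.91084251e-01, -8.91508497e-02,
        -2.96048337e+02],
       [-2.99793194e-04,  2.93741453e-01, -9.55884862e-01,
         3.73677695e+02],
       [ 0.00000000e+00,  0.00000000e+00,  0.00000000e+00,
         1.00000000e+00]])}
[255.9 153.1] [257.2 149.7]
```

View pics/w2.png

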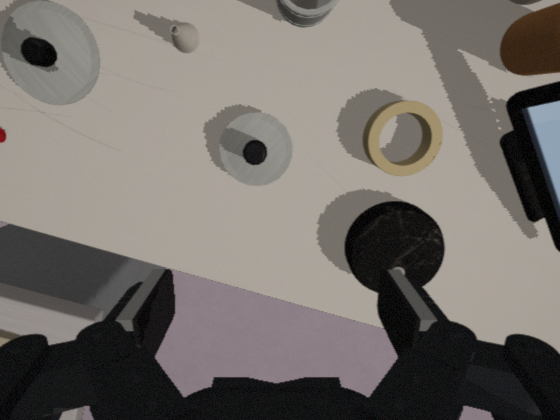

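Wrist picture: the lid_medium knob is at (255,152) and its flange centre is at (256,148). Both are within 1 px of the prediction, so the top-camera positions are good. Grasping next.

```bash
python3 -m creep '[{"dx":0.049,"dy":0.069,"dz":-0.06,"rx":0,"ry":0,"rz":0,"grip":-1},{"dx":0.049,"dy":0.069,"dz":-0.2,"rx":0,"ry":0,"rz":0,"grip":-1},{"dx":0.049,"dy":0.069,"dz":-0.32,"rx":0,"ry":0,"rz":0,"grip":-1},{"dx":0.049,"dy":0.069,"dz":-0.4,"rx":0,"ry":0,"rz":0,"grip":-1},{"dx":0.049,"dy":0.069,"dz":-0.435,"rx":0,"ry":0,"rz":0,"grip":-1}]'
python3 -m creep '[{"dx":0,"dy":0,"dz":0,"rx":0,"ry":0,"rz":0,"grip":-1},{"dx":0,"dy":0,"dz":0,"rx":0,"ry":0,"rz":0,"grip":1},{"dx":0,"dy":0,"dz":0,"rx":0,"ry":0,"rz":0,"grip":1},{"dx":0,"dy":0,"dz":0,"rx":0,"ry":0,"rz":0,"grip":1},{"dx":0,"dy":0,"dz":0,"rx":0,"ry":0,"rz":0,"grip":1}]'
python3 -m creep '[{"dx":0,"dy":0,"dz":0,"rx":0,"ry":0,"rz":0,"grip":1},{"dx":0,"dy":0,"dz":0,"rx":0,"ry":0,"rz":0,"grip":1},{"dx":0,"dy":0,"dz":0,"rx":0,"ry":0,"rz":0,"grip":1},{"dx":0,"dy":0,"dz":0,"rx":0,"ry":0,"rz":0,"grip":1},{"dx":0,"dy":0,"dz":0,"rx":0,"ry":0,"rz":0,"grip":1}]'
```

```text
clock: 2.08
eef_pos: [417.6, -291.3, 18.5]
tool_rot: [-3.14, 0.002, 0.31]
force: [0.7, -0.9, 0.5]
width: 85.4
gripper_force: 0.0
clock: 2.7
eef_pos: [419.3, -291.2, 20.6]
tool_rot: [3.141, -0.001, 0.312]
force: [-0.7, -0.4, 0.3]
width: 12.4
gripper_force: 0.0
clock: 3.32
eef_pos: [419.0, -291.0, 20.2]
tool_rot: [-3.142, -0.0, 0.312]
force: [-0.1, 0.1, -0.3]
width: -0.0
gripper_force: 0.0
```

Run:
```python
from cell import *
import cv2
cv2.imwrite("pics/w3.png",cv2.cvtColor(get_image("wrist"),cv2.COLOR_RGB2BGR))
```

```text
(no output)
```

View pics/w3.png

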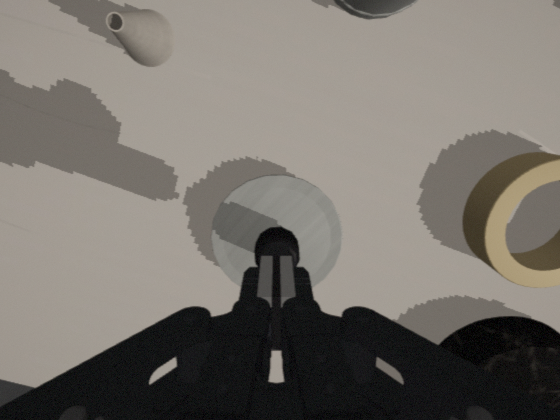

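Run:
```python
from h import *
from cell import *
print(ray("wrist",(276.5,238),13.5),ray("wrist",(277,246),36),ctrl.read_state()["eef_pos"],proj("wrist",(419,-291,20)))
import numpy as np,cv2
T=get_calibration("wrist")["world_from_camera"];print(T.round(3))
cv2.imwrite("pics/t2.png",cv2.cvtColor(get_image("top"),cv2.COLOR_RGB2BGR))
```

```text
[ 418.4 -290.3   13.5] [ 422.9 -289.1   36. ] [ 419.04340422 -291.03742839   20.1896814 ] [278.  241.8]
[[ 3.07000e-01 -9.10000e-01 -2.79000e-01  4.89597e+02]
 [-9.52000e-01 -2.93000e-01 -8.90000e-02 -2.67157e+02]
 [-1.00000e-03  2.93000e-01 -9.56000e-01  1.99758e+02]
 [ 0.00000e+00  0.00000e+00  0.00000e+00  1.00000e+00]]
```

Run:
```python
from h import *
c,s=np.cos(.312),np.sin(.312)
for z in (20,31,41,50): print(z,[proj("wrist",(419+a*c,-291+a*s,z)).tolist() for a in (-11,0,11)])
print("top",proj("top",(418.4,-290.3,13.5)))
import cv2
im=cv2.imread("pics/t2.png")[190:290,330:450];cv2.imwrite("pics/t2c.png",cv2.resize(im,None,fx=6,fy=6,interpolation=2))
```

```text
20 [[277.9, 259.8], [277.9, 241.8], [278.0, 223.1]]
31 [[278.0, 268.7], [278.1, 249.8], [278.1, 230.2]]
41 [[278.1, 277.7], [278.2, 258.0], [278.2, 237.4]]
50 [[278.2, 286.7], [278.3, 266.1], [278.3, 244.6]]
top [383.3 239.9]
```

View pics/t2c.png

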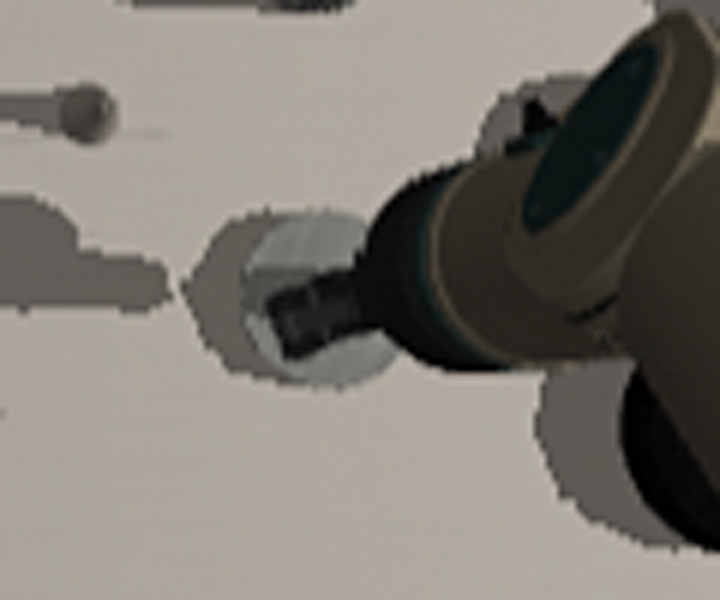

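Run:
```python
from h import *
for z in (20,40,74,93,150,200,300): 
    p=proj("top",(419,-291,z)); print(z,p,(p-[330,190])*6)
print(ray("top",(376.7,245),20),ray("top",(376.7,245),0))
```

```text
20 [384.3 239.5] [325.8 297. ]
40 [386.6 239.1] [339.6 294.6]
74 [390.7 238.3] [364.2 289.8]
93 [393.1 237.8] [378.6 286.8]
150 [400.8 236.3] [424.8 277.8]
200 [408.2 234.8] [469.2 268.8]
300 [425.8 231.4] [574.8 248.4]
[ 405.5 -270.9   20. ] [ 406.2 -276.4    0. ]
```

The lid hasn't moved: its flange is at crop (324,298), which is (384,239.7) in the full picture. In w3 the shut fingers cover the knob, with tips at (277,257), so they look to be above it. A side crop will show the tip height.

Run:
```python
from cell import *
import cv2
from h import *
im=cv2.cvtColor(get_image("side"),cv2.COLOR_RGB2BGR)
for z in (0,20,41,60,80): print(z,proj("side",(419,-291,z)),((proj("side",(419,-291,z))-[270,120])*8).round())
cv2.imwrite("pics/s2.png",cv2.resize(im[120:195,270:370],None,fx=8,fy=8,interpolation=2))
```

```text
0 [310.1 176.7] [321. 454.]
20 [310.5 171.2] [324. 410.]
41 [310.8 165.4] [326. 363.]
60 [311.2 160.1] [330. 321.]
80 [311.5 154.4] [332. 275.]
```

View pics/s2.png

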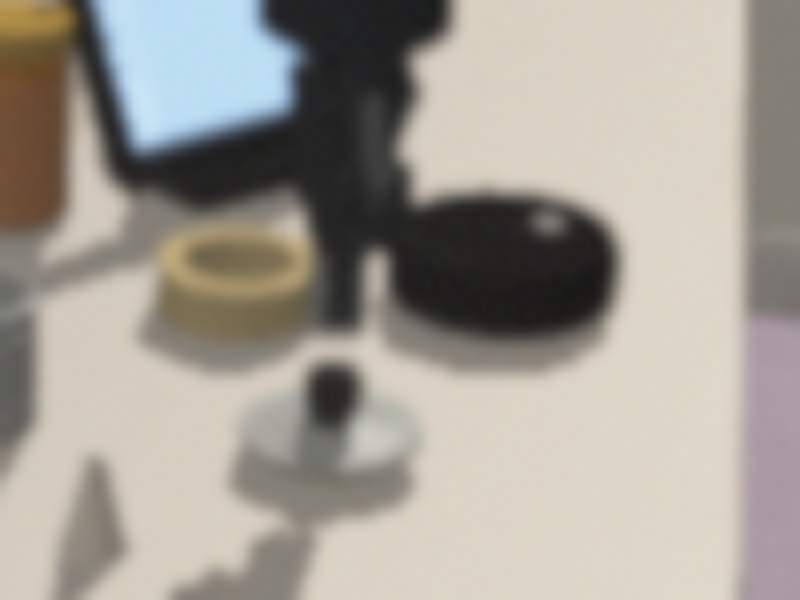

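Side crop: the shut fingertips end at crop row 330 (z about 56 mm) and the knob top is at row 360. The tips are therefore about 36 mm above the reported TCP, though the horizontal alignment is right. I'll go 35 mm lower.

```bash
python3 -m creep '[{"dx":0,"dy":0,"dz":0.02,"rx":0,"ry":0,"rz":0,"grip":-1},{"dx":0,"dy":0,"dz":0.02,"rx":0,"ry":0,"rz":0,"grip":-1},{"dx":0,"dy":0,"dz":0.02,"rx":0,"ry":0,"rz":0,"grip":-1},{"dx":0,"dy":0,"dz":0.02,"rx":0,"ry":0,"rz":0,"grip":-1},{"dx":0,"dy":0,"dz":0.02,"rx":0,"ry":0,"rz":0,"grip":-1}]'
python3 -m creep '[{"dx":0,"dy":0,"dz":-0.03,"rx":0,"ry":0,"rz":0,"grip":-1},{"dx":0,"dy":0,"dz":-0.06,"rx":0,"ry":0,"rz":0,"grip":-1},{"dx":0,"dy":0,"dz":-0.09,"rx":0,"ry":0,"rz":0,"grip":-1},{"dx":0,"dy":0,"dz":-0.107,"rx":0,"ry":0,"rz":0,"grip":-1},{"dx":0,"dy":0,"dz":-0.107,"rx":0,"ry":0,"rz":0,"grip":-1}]'
python3 -m creep '[{"dx":0,"dy":0,"dz":0,"rx":0,"ry":0,"rz":0,"grip":1},{"dx":0,"dy":0,"dz":0,"rx":0,"ry":0,"rz":0,"grip":1},{"dx":0,"dy":0,"dz":0,"rx":0,"ry":0,"rz":0,"grip":1},{"dx":0,"dy":0,"dz":0,"rx":0,"ry":0,"rz":0,"grip":1},{"dx":0,"dy":0,"dz":0,"rx":0,"ry":0,"rz":0,"grip":1}]'
```

```text
clock: 4.1
eef_pos: [419.0, -291.0, 28.1]
tool_rot: [-3.141, 0.0, 0.312]
force: [-0.1, -0.5, 0.6]
width: 85.2
gripper_force: 0.0
clock: 4.72
eef_pos: [418.6, -290.8, -15.3]
tool_rot: [-3.141, 0.001, 0.312]
force: [0.1, 0.2, 0.2]
width: 85.3
gripper_force: 0.0
clock: 5.35
eef_pos: [419.3, -291.2, -14.0]
tool_rot: [3.141, -0.001, 0.312]
force: [-0.1, 0.0, 5.0]
width: 21.1
gripper_force: 58.8
```

```bash
python3 -m creep '[{"dx":0,"dy":0,"dz":0,"rx":0,"ry":0,"rz":0,"grip":1},{"dx":0,"dy":0,"dz":0.01,"rx":0,"ry":0,"rz":0,"grip":1},{"dx":0,"dy":0,"dz":0.03,"rx":0,"ry":0,"rz":0,"grip":1},{"dx":0,"dy":0,"dz":0.05,"rx":0,"ry":0,"rz":0,"grip":1},{"dx":0,"dy":0,"dz":0.05,"rx":0,"ry":0,"rz":0,"grip":1}]'
python3 - <<'E'
from cell import *
import cv2
im=cv2.cvtColor(get_image("side"),cv2.COLOR_RGB2BGR)
cv2.imwrite("pics/s3.png",cv2.resize(im[120:195,270:370],None,fx=8,fy=8,interpolation=2))
E
```

```text
clock: 5.98
eef_pos: [419.6, -291.4, 6.3]
tool_rot: [3.14, -0.001, 0.312]
force: [0.1, 0.8, -1.2]
width: 21.3
gripper_force: 58.9
```

View pics/s3.png

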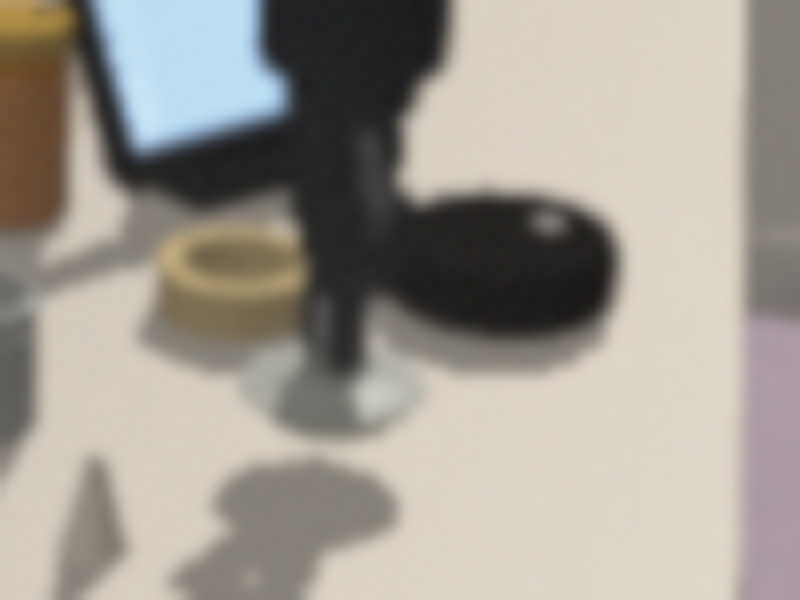

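The lid is held level. I'll carry it over to can_medium.

```bash
python3 -m creep '[{"dx":0,"dy":0,"dz":0.12,"rx":0,"ry":0,"rz":0,"grip":1},{"dx":0.02,"dy":0.03,"dz":0.235,"rx":0,"ry":0,"rz":0,"grip":1},{"dx":0.05,"dy":0.13,"dz":0.235,"rx":0,"ry":0,"rz":0,"grip":1},{"dx":0.09,"dy":0.26,"dz":0.235,"rx":0,"ry":0,"rz":0,"grip":1},{"dx":0.12,"dy":0.4,"dz":0.235,"rx":0,"ry":0,"rz":0,"grip":1}]'
python3 -m creep '[{"dx":0,"dy":0.15,"dz":0,"rx":0,"ry":0,"rz":0,"grip":1},{"dx":0,"dy":0.3,"dz":0,"rx":0,"ry":0,"rz":0,"grip":1},{"dx":0,"dy":0.45,"dz":0,"rx":0,"ry":0,"rz":0,"grip":1},{"dx":0,"dy":0.6,"dz":0,"rx":0,"ry":0,"rz":0,"grip":1},{"dx":-0.02,"dy":0.74,"dz":0,"rx":0,"ry":0,"rz":0,"grip":1}]'
python3 -m creep '[{"dx":-0.02,"dy":0.13,"dz":0,"rx":0,"ry":0,"rz":0,"grip":1},{"dx":-0.048,"dy":0.25,"dz":0,"rx":0,"ry":0,"rz":0,"grip":1},{"dx":-0.048,"dy":0.324,"dz":0,"rx":0,"ry":0,"rz":0,"grip":1},{"dx":-0.048,"dy":0.324,"dz":0,"rx":0,"ry":0,"rz":0,"grip":1},{"dx":-0.048,"dy":0.324,"dz":0,"rx":0,"ry":0,"rz":0,"grip":1}]'
python3 - <<'E'
from cell import *
import cv2
from h import *
s=ctrl.read_state();print(s["eef_pos"],s["tool_rot"],s["qpos"])
cv2.imwrite("pics/w4.png",cv2.cvtColor(get_image("wrist"),cv2.COLOR_RGB2BGR))
e=s["eef_pos"];print("can",proj("wrist",(440.1,294.4,64)),"flange",proj("wrist",(e[0],e[1],e[2]+28)))
E
```

```text
clock: 6.65
eef_pos: [467.7, -129.9, 99.5]
tool_rot: [3.141, -0.001, 0.31]
force: [1.2, -0.3, -0.7]
width: 20.9
gripper_force: 59.1
clock: 7.28
eef_pos: [459.3, 167.3, 99.3]
tool_rot: [-3.142, -0.001, 0.312]
force: [0.9, -0.8, -1.0]
width: 21.2
gripper_force: 59.1
clock: 7.9
eef_pos: [439.6, 293.4, 99.1]
tool_rot: [3.141, 0.001, 0.311]
force: [0.7, -0.8, -0.5]
width: 21.4
gripper_force: 59.1
[439.57670914 293.38409449  99.11270055] [3.14052277e+00 1.05836034e-03 3.11187446e-01] [-0.73044053  0.59487924  0.13174329  1.94984901 -0.12836165  0.60609737
 -1.77495512]
can [275.7 220.1] flange [277.4 264.5]
```

View pics/w4.png

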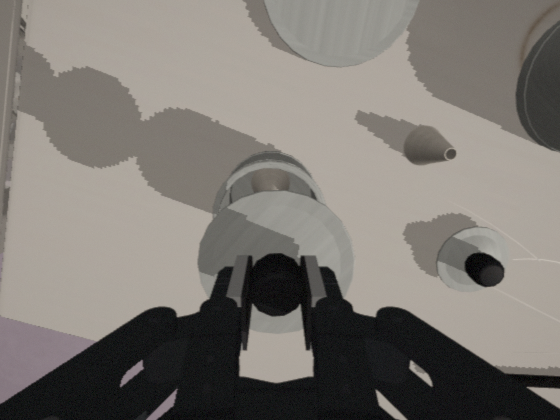

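Wrist picture: the held flange is centred at about (276,263) and the rim of can_medium sits behind it, both as predicted. Lowering gently.

```bash
python3 -m creep '[{"dx":0.001,"dy":0.002,"dz":-0.05,"rx":0,"ry":0,"rz":0,"grip":1},{"dx":0.001,"dy":0.002,"dz":-0.09,"rx":0,"ry":0,"rz":0,"grip":1},{"dx":0.001,"dy":0.002,"dz":-0.12,"rx":0,"ry":0,"rz":0,"grip":1},{"dx":0.001,"dy":0.002,"dz":-0.14,"rx":0,"ry":0,"rz":0,"grip":1},{"dx":0.001,"dy":0.002,"dz":-0.145,"rx":0,"ry":0,"rz":0,"grip":1}]'
python3 -m creep '[{"dx":0,"dy":0,"dz":-0.002,"rx":0,"ry":0,"rz":0,"grip":1},{"dx":0,"dy":0,"dz":-0.004,"rx":0,"ry":0,"rz":0,"grip":1},{"dx":0,"dy":0,"dz":-0.006,"rx":0,"ry":0,"rz":0,"grip":1},{"dx":0,"dy":0,"dz":-0.008,"rx":0,"ry":0,"rz":0,"grip":1},{"dx":0,"dy":0,"dz":-0.008,"rx":0,"ry":0,"rz":0,"grip":1}]'
```

```text
clock: 8.57
eef_pos: [440.5, 295.9, 41.2]
tool_rot: [-3.141, -0.001, 0.312]
force: [0.8, 1.2, 0.4]
width: 21.5
gripper_force: 59.3
clock: 9.2
eef_pos: [440.6, 296.0, 38.4]
tool_rot: [-3.141, -0.001, 0.312]
force: [0.9, 2.8, 1.9]
width: 21.4
gripper_force: 59.3
```

```bash
python3 -m creep '[{"dx":0,"dy":0,"dz":-0.002,"rx":0,"ry":0,"rz":0,"grip":1},{"dx":0,"dy":0,"dz":-0.003,"rx":0,"ry":0,"rz":0,"grip":1},{"dx":0,"dy":0,"dz":-0.005,"rx":0,"ry":0,"rz":0,"grip":1},{"dx":0,"dy":0,"dz":-0.005,"rx":0,"ry":0,"rz":0,"grip":1},{"dx":0,"dy":0,"dz":-0.005,"rx":0,"ry":0,"rz":0,"grip":1}]'
```

```text
clock: 9.82
eef_pos: [440.8, 296.5, 37.9]
tool_rot: [-3.14, -0.002, 0.312]
force: [-2.7, 1.9, 16.0]
width: 21.6
gripper_force: 60.9
```

Contact came at the seating height. Releasing, then moving to lid_small.

```bash
python3 -m creep '[{"dx":0,"dy":0,"dz":0.003,"rx":0,"ry":0,"rz":0,"grip":1},{"dx":0,"dy":0,"dz":0.003,"rx":0,"ry":0,"rz":0,"grip":-1},{"dx":0,"dy":0,"dz":0.003,"rx":0,"ry":0,"rz":0,"grip":-1},{"dx":0,"dy":0,"dz":0.003,"rx":0,"ry":0,"rz":0,"grip":-1},{"dx":0,"dy":0,"dz":0.003,"rx":0,"ry":0,"rz":0,"grip":-1}]'
python3 -m creep '[{"dx":0,"dy":0,"dz":0.06,"rx":0,"ry":0,"rz":0,"grip":-1},{"dx":0,"dy":0,"dz":0.16,"rx":0,"ry":0,"rz":0,"grip":-1},{"dx":0,"dy":-0.12,"dz":0.16,"rx":0,"ry":0,"rz":0,"grip":-1},{"dx":0,"dy":-0.27,"dz":0.16,"rx":0,"ry":0,"rz":0,"grip":-1},{"dx":0,"dy":-0.39,"dz":0.16,"rx":0,"ry":0,"rz":0,"grip":-1}]'
python3 -m creep '[{"dx":0,"dy":-0.049,"dz":0,"rx":0,"ry":0,"rz":0,"grip":-1},{"dx":0,"dy":-0.049,"dz":0,"rx":0,"ry":0,"rz":0,"grip":-1},{"dx":0,"dy":-0.049,"dz":0,"rx":0,"ry":0,"rz":0,"grip":-1},{"dx":0,"dy":-0.049,"dz":0,"rx":0,"ry":0,"rz":0,"grip":-1},{"dx":0,"dy":-0.049,"dz":0,"rx":0,"ry":0,"rz":0,"grip":-1}]'
python3 - <<'E'
from cell import *
import cv2
im=cv2.cvtColor(get_image("side"),cv2.COLOR_RGB2BGR)
cv2.imwrite("pics/s4.png",cv2.resize(im[225:325,215:325],None,fx=6,fy=6,interpolation=2))
cv2.imwrite("pics/s4f.png",im)
t=cv2.cvtColor(get_image("top"),cv2.COLOR_RGB2BGR);cv2.imwrite("pics/t4f.png",t)
a=cv2.resize(im[225:325,230:310],(400,500));b=cv2.resize(t[205:265,115:165],(400,480));b=cv2.copyMakeBorder(b,0,20,0,0,0)
cv2.imwrite("pics/c4.png",cv2.hconcat([a,b]))
E
```

```text
clock: 10.45
eef_pos: [440.0, 294.9, 37.1]
tool_rot: [3.141, 0.001, 0.312]
force: [-0.3, 0.0, -0.6]
width: 85.3
gripper_force: 0.0
clock: 11.08
eef_pos: [439.9, 137.0, 101.5]
tool_rot: [3.141, 0.0, 0.311]
force: [1.1, -0.1, -0.1]
width: 85.2
gripper_force: 0.0
clock: 11.7
eef_pos: [440.1, 120.8, 101.3]
tool_rot: [-3.141, 0.0, 0.314]
force: [0.2, -0.2, -0.1]
width: 85.8
gripper_force: 0.0
```

View pics/c4.png

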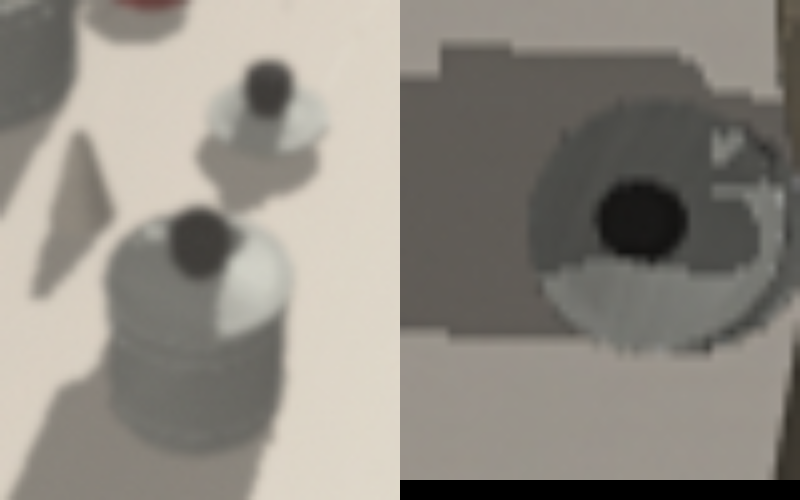

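c4 shows lid_medium flat and concentric on its can, with the flange centred at about (146.6,233) in the top view. Next, grasping lid_small.

```bash
python3 -m creep '[{"dx":0,"dy":-0.003,"dz":-0.1,"rx":0,"ry":0,"rz":0,"grip":-1},{"dx":0,"dy":-0.003,"dz":-0.18,"rx":0,"ry":0,"rz":0,"grip":-1},{"dx":0,"dy":-0.003,"dz":-0.25,"rx":0,"ry":0,"rz":0,"grip":-1},{"dx":0,"dy":-0.003,"dz":-0.29,"rx":0,"ry":0,"rz":0,"grip":-1},{"dx":0,"dy":-0.003,"dz":-0.29,"rx":0,"ry":0,"rz":0,"grip":-1}]'
python3 -m creep '[{"dx":0,"dy":0,"dz":0,"rx":0,"ry":0,"rz":0,"grip":1},{"dx":0,"dy":0,"dz":0,"rx":0,"ry":0,"rz":0,"grip":1},{"dx":0,"dy":0,"dz":0,"rx":0,"ry":0,"rz":0,"grip":1},{"dx":0,"dy":0,"dz":0,"rx":0,"ry":0,"rz":0,"grip":1},{"dx":0,"dy":0,"dz":0,"rx":0,"ry":0,"rz":0,"grip":1}]'
```

```text
clock: 12.42
eef_pos: [440.0, 118.6, -15.4]
tool_rot: [-3.142, 0.001, 0.312]
force: [0.1, 0.1, -0.6]
width: 85.4
gripper_force: 0.0
clock: 13.05
eef_pos: [440.5, 118.6, -13.9]
tool_rot: [-3.141, -0.001, 0.311]
force: [-0.3, 0.5, 5.2]
width: 21.4
gripper_force: 58.6
```

```bash
python3 -m creep '[{"dx":0,"dy":0,"dz":0.04,"rx":0,"ry":0,"rz":0,"grip":1},{"dx":0,"dy":0,"dz":0.17,"rx":0,"ry":0,"rz":0,"grip":1},{"dx":0.02,"dy":-0.06,"dz":0.29,"rx":0,"ry":0,"rz":0,"grip":1},{"dx":0.06,"dy":-0.19,"dz":0.29,"rx":0,"ry":0,"rz":0,"grip":1},{"dx":0.1,"dy":-0.33,"dz":0.29,"rx":0,"ry":0,"rz":0,"grip":1}]'
python3 -m creep '[{"dx":0.045,"dy":-0.14,"dz":0,"rx":0,"ry":0,"rz":0,"grip":1},{"dx":0.09,"dy":-0.28,"dz":0,"rx":0,"ry":0,"rz":0,"grip":1},{"dx":0.135,"dy":-0.42,"dz":0,"rx":0,"ry":0,"rz":0,"grip":1},{"dx":0.18,"dy":-0.56,"dz":0,"rx":0,"ry":0,"rz":0,"grip":1},{"dx":0.2,"dy":-0.62,"dz":0,"rx":0,"ry":0,"rz":0,"grip":1}]'
python3 -m creep '[{"dx":0.01,"dy":-0.04,"dz":0,"rx":0,"ry":0,"rz":0,"grip":1},{"dx":0.022,"dy":-0.085,"dz":0,"rx":0,"ry":0,"rz":0,"grip":1},{"dx":0.022,"dy":-0.085,"dz":0,"rx":0,"ry":0,"rz":0,"grip":1},{"dx":0.022,"dy":-0.085,"dz":0,"rx":0,"ry":0,"rz":0,"grip":1},{"dx":0.022,"dy":-0.085,"dz":0,"rx":0,"ry":0,"rz":0,"grip":1}]'
python3 - <<'E'
from cell import *
import cv2
from h import *
s=ctrl.read_state();e=s["eef_pos"];print(e,s["qpos"])
cv2.imwrite("pics/w5.png",cv2.cvtColor(get_image("wrist"),cv2.COLOR_RGB2BGR))
print("can",proj("wrist",(569.3,-295.5,60)),"flange",proj("wrist",(e[0],e[1],e[2]+28)))
g=cv2.imread("pics/w5.png",0)
# dark-knob & flange edges along row through flange centre
r=262;print(g[r,180:380:4]);print(g[150:215:3,276]);print(g[172,220:340:4])
E
```

```text
clock: 13.68
eef_pos: [481.2, -13.8, 102.4]
tool_rot: [3.141, -0.002, 0.315]
force: [0.9, -0.4, -0.0]
width: 21.0
gripper_force: 59.1
clock: 14.3
eef_pos: [559.8, -266.7, 101.7]
tool_rot: [3.138, 0.001, 0.307]
force: [0.1, 0.4, -0.7]
width: 20.9
gripper_force: 59.1
clock: 14.92
eef_pos: [569.1, -294.0, 101.4]
tool_rot: [-3.141, -0.0, 0.313]
force: [-0.3, -0.2, -1.0]
width: 21.1
gripper_force: 59.1
[ 569.13555784 -293.99946523  101.38220969] [ 0.18077404  0.76126707  0.43529681  1.63890747 -0.40510407  0.83295233
 -0.47097514]
can [279.7 218.5] flange [277.9 264.3]
[171 171 169 171 170 170 170 170 170 109 108 107 107 104  85  88  85  23
  29  11  10  13  14  15  14  17   7   6  17  15  23  24  86  86  91 170
 157 150 150 154 171 170 169 168 170 170 171 170 171 170]
[170 170 171 134 113  91  85  89 110 150 145 106 120 119 117 117 117 112
 150 152 151 151]
[123 122 123 123 122 125 124 123 104  82  85  82  86 106 106 103  85  84
  84  95 161 169 171 170 171 171 169 172 171 170]
```

Run:
```python
import cv2
im=cv2.imread("pics/w5.png")[140:240,200:340]
im=cv2.resize(im,None,fx=5.7,fy=5.7,interpolation=2)
for i in range(0,140,10): cv2.putText(im,str(200+i),(int(i*5.7),8),0,.3,(0,255,255),1); im[::8,int(i*5.7)]=(0,255,255)
for i in range(0,100,10): cv2.putText(im,str(140+i),(0,int(i*5.7)+4),0,.3,(0,255,0),1); im[int(i*5.7),::8]=(0,255,0)
cv2.imwrite("pics/w5c.png",im)
```

```text
(no output)
```

View pics/w5c.png

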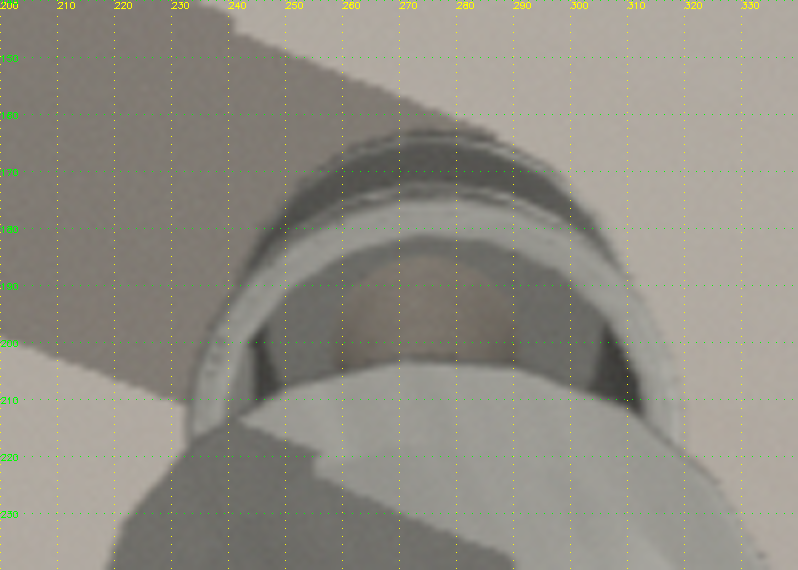

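The rim spans columns 232.5 to 318.5 and its top edge is at (276,173.5).

Run:
```python
from h import *
from scipy.optimize import least_squares
t=np.linspace(0,2*np.pi,721)
def f(p):
    q=np.array([proj("wrist",(p[0]+28*np.cos(a),p[1]+28*np.sin(a),60)) for a in t[::6]])
    m=q[:,1]<213
    return q[:,0].min()-232.5,q[:,0].max()-318.5,q[:,1].min()-173.5
print(f((569.3,-295.5)))
r=least_squares(f,(569.3,-295.5),diff_step=1e-3);print(r.x,r.fun)
```

```text
(np.float64(5.400000000000006), np.float64(3.0), np.float64(4.0))
[ 570.97450215 -292.03823506] [ 1.1 -1.  -0.1]
```

```bash
python3 -m creep '[{"dx":0.004,"dy":0.0035,"dz":-0.05,"rx":0,"ry":0,"rz":0,"grip":1},{"dx":0.004,"dy":0.0035,"dz":-0.1,"rx":0,"ry":0,"rz":0,"grip":1},{"dx":0.004,"dy":0.0035,"dz":-0.13,"rx":0,"ry":0,"rz":0,"grip":1},{"dx":0.004,"dy":0.0035,"dz":-0.15,"rx":0,"ry":0,"rz":0,"grip":1},{"dx":0.004,"dy":0.0035,"dz":-0.158,"rx":0,"ry":0,"rz":0,"grip":1}]'
python3 -m creep '[{"dx":0,"dy":0,"dz":-0.003,"rx":0,"ry":0,"rz":0,"grip":1},{"dx":0,"dy":0,"dz":-0.006,"rx":0,"ry":0,"rz":0,"grip":1},{"dx":0,"dy":0,"dz":-0.008,"rx":0,"ry":0,"rz":0,"grip":1},{"dx":0,"dy":0,"dz":-0.01,"rx":0,"ry":0,"rz":0,"grip":1},{"dx":0,"dy":0,"dz":-0.01,"rx":0,"ry":0,"rz":0,"grip":1}]'
```

```text
clock: 15.6
eef_pos: [570.4, -294.1, 37.5]
tool_rot: [-3.141, 0.001, 0.312]
force: [0.1, -0.9, 0.1]
width: 21.3
gripper_force: 59.1
clock: 16.23
eef_pos: [570.4, -294.0, 34.3]
tool_rot: [-3.141, 0.0, 0.312]
force: [-1.7, 1.6, 0.9]
width: 21.3
gripper_force: 59.2
```

```bash
python3 -m creep '[{"dx":0,"dy":0.001,"dz":-0.002,"rx":0,"ry":0,"rz":0,"grip":1},{"dx":0,"dy":0.002,"dz":-0.003,"rx":0,"ry":0,"rz":0,"grip":1},{"dx":0,"dy":0.002,"dz":-0.004,"rx":0,"ry":0,"rz":0,"grip":1},{"dx":0,"dy":0.002,"dz":-0.005,"rx":0,"ry":0,"rz":0,"grip":1},{"dx":0,"dy":0.002,"dz":-0.005,"rx":0,"ry":0,"rz":0,"grip":1}]'
```

```text
clock: 16.85
eef_pos: [570.5, -294.1, 34.2]
tool_rot: [3.141, -0.001, 0.311]
force: [-5.3, 0.9, 12.6]
width: 21.3
gripper_force: 60.5
```

```bash
python3 -m creep '[{"dx":0,"dy":0,"dz":0.003,"rx":0,"ry":0,"rz":0,"grip":1},{"dx":0,"dy":0,"dz":0.003,"rx":0,"ry":0,"rz":0,"grip":-1},{"dx":0,"dy":0,"dz":0.003,"rx":0,"ry":0,"rz":0,"grip":-1},{"dx":0,"dy":0,"dz":0.003,"rx":0,"ry":0,"rz":0,"grip":-1},{"dx":0,"dy":0,"dz":0.003,"rx":0,"ry":0,"rz":0,"grip":-1}]'
python3 -m creep '[{"dx":0,"dy":0,"dz":0.06,"rx":0,"ry":0,"rz":0,"grip":-1},{"dx":0,"dy":0,"dz":0.16,"rx":0,"ry":0,"rz":0,"grip":-1},{"dx":-0.05,"dy":0.1,"dz":0.17,"rx":0,"ry":0,"rz":0,"grip":-1},{"dx":-0.12,"dy":0.21,"dz":0.17,"rx":0,"ry":0,"rz":0,"grip":-1},{"dx":-0.19,"dy":0.32,"dz":0.17,"rx":0,"ry":0,"rz":0,"grip":-1}]'
python3 -m creep '[{"dx":-0.06,"dy":0.1,"dz":0,"rx":0,"ry":0,"rz":0,"grip":-1},{"dx":-0.122,"dy":0.212,"dz":0,"rx":0,"ry":0,"rz":0,"grip":-1},{"dx":-0.122,"dy":0.212,"dz":0,"rx":0,"ry":0,"rz":0,"grip":-1},{"dx":-0.122,"dy":0.212,"dz":0,"rx":0,"ry":0,"rz":0,"grip":-1},{"dx":-0.122,"dy":0.212,"dz":0,"rx":0,"ry":0,"rz":0,"grip":-1}]'
```

```text
clock: 17.48
eef_pos: [570.7, -293.2, 33.2]
tool_rot: [3.142, -0.0, 0.312]
force: [0.3, -0.2, 0.7]
width: 85.6
gripper_force: 0.0
clock: 18.1
eef_pos: [494.0, -164.0, 101.6]
tool_rot: [3.141, -0.001, 0.312]
force: [-0.4, 0.3, 0.1]
width: 84.9
gripper_force: 0.0
clock: 18.73
eef_pos: [446.8, -81.8, 101.6]
tool_rot: [3.14, -0.001, 0.31]
force: [0.3, -1.0, -0.1]
width: 85.1
gripper_force: 0.0
```

```bash
python3 -m creep '[{"dx":-0.002,"dy":0.001,"dz":-0.1,"rx":0,"ry":0,"rz":0,"grip":-1},{"dx":-0.002,"dy":0.001,"dz":-0.18,"rx":0,"ry":0,"rz":0,"grip":-1},{"dx":-0.002,"dy":0.001,"dz":-0.25,"rx":0,"ry":0,"rz":0,"grip":-1},{"dx":-0.002,"dy":0.001,"dz":-0.29,"rx":0,"ry":0,"rz":0,"grip":-1},{"dx":-0.002,"dy":0.001,"dz":-0.29,"rx":0,"ry":0,"rz":0,"grip":-1}]'
python3 -m creep '[{"dx":0,"dy":0,"dz":0,"rx":0,"ry":0,"rz":0,"grip":1},{"dx":0,"dy":0,"dz":0,"rx":0,"ry":0,"rz":0,"grip":1},{"dx":0,"dy":0,"dz":0,"rx":0,"ry":0,"rz":0,"grip":1},{"dx":0,"dy":0,"dz":0,"rx":0,"ry":0,"rz":0,"grip":1},{"dx":0,"dy":0,"dz":0,"rx":0,"ry":0,"rz":0,"grip":1}]'
```

```text
clock: 19.35
eef_pos: [444.6, -81.2, -15.7]
tool_rot: [-3.141, 0.002, 0.309]
force: [0.5, -0.1, 0.2]
width: 85.6
gripper_force: 0.0
clock: 19.98
eef_pos: [445.5, -80.0, -13.8]
tool_rot: [3.141, -0.001, 0.312]
force: [-0.6, -0.3, 6.7]
width: 21.4
gripper_force: 58.5
```

```bash
python3 -m creep '[{"dx":0,"dy":0,"dz":0.04,"rx":0,"ry":0,"rz":0,"grip":1},{"dx":0,"dy":0,"dz":0.17,"rx":0,"ry":0,"rz":0,"grip":1},{"dx":0.06,"dy":0,"dz":0.29,"rx":0,"ry":0,"rz":0,"grip":1},{"dx":0.18,"dy":-0.016,"dz":0.29,"rx":0,"ry":0,"rz":0,"grip":1},{"dx":0.29,"dy":-0.016,"dz":0.29,"rx":0,"ry":0,"rz":0,"grip":1}]'
python3 -m creep '[{"dx":0.043,"dy":0,"dz":0,"rx":0,"ry":0,"rz":0,"grip":1},{"dx":0.043,"dy":0,"dz":0,"rx":0,"ry":0,"rz":0,"grip":1},{"dx":0.043,"dy":0,"dz":0,"rx":0,"ry":0,"rz":0,"grip":1},{"dx":0.043,"dy":0,"dz":0,"rx":0,"ry":0,"rz":0,"grip":1},{"dx":0.043,"dy":0,"dz":0,"rx":0,"ry":0,"rz":0,"grip":1}]'
python3 - <<'E'
from cell import *
import cv2
from h import *
e=ctrl.read_state()["eef_pos"];print(e)
im=get_image("wrist");cv2.imwrite("pics/w6.png",cv2.cvtColor(im,cv2.COLOR_RGB2BGR))
q=np.array([proj("wrist",(578.9+44*np.cos(a),-86.8+44*np.sin(a),68)) for a in np.linspace(0,6.28,120)])
print("pred",q.min(0),q[:,0].max(),"flange",proj("wrist",(e[0],e[1],e[2]+28)))
g=cv2.imread("pics/w6.png",0)
print("col276 from 120",g[120:200:2,276])
for r in (180,195,205): print(r,"L from 180",g[r,180:250:2],"R from 300",g[r,300:376:2])
print("flange row262 L150",g[262,170:220:2],"R",g[262,334:384:2])
E
```

```text
clock: 20.6
eef_pos: [562.9, -86.4, 102.7]
tool_rot: [3.141, -0.002, 0.312]
force: [-0.3, 0.4, -1.4]
width: 21.1
gripper_force: 59.3
clock: 21.22
eef_pos: [577.7, -86.5, 101.6]
tool_rot: [-3.141, 0.0, 0.311]
force: [-0.4, 1.0, -1.6]
width: 21.7
gripper_force: 59.3
[577.6543118  -86.46124979 101.57667386]
pred [210.8 152.5] 346.8 flange [278.2 264.7]
col276 from 120 [176 176 175 174 175 175 175 173 133 128 115  95  89  90 123 159 159 153
 117 111 112 111 111 112 107 119 156 153 153 152 153 155 155 156 162 163
 164 163 161 161]
180 L from 180 [128 126 127 128 125 126 128 125 129 127 127 128 127 128 128 127 127 125
 117 109 109 108 102 107  81 107 109 137 147 149 150 150 151 152 153] R from 300 [153 154 155 155 156 155 156 157 153 142 118 105  79  85 148 160 156 165
 167 176 176 176 175 174 175 176 175 175 174 175 175 176 175 176 175 174
 174 174]
195 L from 180 [126 127 128 127 127 129 127 128 127 128 128 128 127 127 114 111 113 109
 108 109 109 107 108 135 153 152 153 153 155 156 154 154 156 156 155] R from 300 [162 160 159 160 162 162 164 161 154 153 152 153 155 157 156 154 154 152
 153 153 154 151 166 176 176 177 177 176 175 175 176 176 176 175 176 175
 176 175]
205 L from 180 [ 45  45  81 126 126 126 126 127 129 125 101 108 109 106 106 107 107 108
 109 110 113 114 138 152 153 153 153 155 156 159 158 161 157 154 155] R from 300 [162 162 163 159 159 159 159 160 161 163 163 162 160 160 163 162 158 156
 156 156 156 156 155 155 155 159 158 175 176 176 176 176 176 177 176 176
 177 176]
flange row262 L150 [172 175 174 175 176 174 130 118 111 109 109 112 112 114 114 113 111 113
 111 114 115 114 113 110 108] R [165 167 165 169 168 167 169 164 164 164 165 167 155 154 152 152 152 154
 171 176 176 172 175 174 176]
```

```bash
python3 -m creep '[{"dx":0.005,"dy":0,"dz":-0.05,"rx":0,"ry":0,"rz":0,"grip":1},{"dx":0.005,"dy":0,"dz":-0.09,"rx":0,"ry":0,"rz":0,"grip":1},{"dx":0.005,"dy":0,"dz":-0.12,"rx":0,"ry":0,"rz":0,"grip":1},{"dx":0.005,"dy":0,"dz":-0.135,"rx":0,"ry":0,"rz":0,"grip":1},{"dx":0.005,"dy":0,"dz":-0.14,"rx":0,"ry":0,"rz":0,"grip":1}]'
python3 -m creep '[{"dx":0,"dy":0,"dz":-0.002,"rx":0,"ry":0,"rz":0,"grip":1},{"dx":0,"dy":0,"dz":-0.004,"rx":0,"ry":0,"rz":0,"grip":1},{"dx":0,"dy":0,"dz":-0.006,"rx":0,"ry":0,"rz":0,"grip":1},{"dx":0,"dy":0,"dz":-0.008,"rx":0,"ry":0,"rz":0,"grip":1},{"dx":0,"dy":0,"dz":-0.01,"rx":0,"ry":0,"rz":0,"grip":1}]'
```

```text
clock: 21.9
eef_pos: [580.1, -86.6, 44.9]
tool_rot: [-3.141, 0.0, 0.312]
force: [0.5, -0.8, -0.8]
width: 21.2
gripper_force: 59.2
clock: 22.52
eef_pos: [580.4, -86.4, 42.2]
tool_rot: [-3.141, -0.001, 0.312]
force: [-3.2, 0.4, 10.5]
width: 21.1
gripper_force: 60.4
```

```bash
python3 -m creep '[{"dx":0,"dy":0,"dz":0.002,"rx":0,"ry":0,"rz":0,"grip":1},{"dx":0,"dy":0,"dz":0.002,"rx":0,"ry":0,"rz":0,"grip":-1},{"dx":0,"dy":0,"dz":0.002,"rx":0,"ry":0,"rz":0,"grip":-1},{"dx":0,"dy":0,"dz":0.002,"rx":0,"ry":0,"rz":0,"grip":-1},{"dx":0,"dy":0,"dz":0.002,"rx":0,"ry":0,"rz":0,"grip":-1}]'
python3 -m creep '[{"dx":0,"dy":0,"dz":0.06,"rx":0,"ry":0,"rz":0,"grip":-1},{"dx":0,"dy":0,"dz":0.15,"rx":0,"ry":0,"rz":0,"grip":-1},{"dx":0.01,"dy":0.12,"dz":0.15,"rx":0,"ry":0,"rz":0,"grip":-1},{"dx":0.02,"dy":0.26,"dz":0.15,"rx":0,"ry":0,"rz":0,"grip":-1},{"dx":0.03,"dy":0.4,"dz":0.15,"rx":0,"ry":0,"rz":0,"grip":-1}]'
python3 -m creep '[{"dx":0.005,"dy":0.14,"dz":0,"rx":0,"ry":0,"rz":0,"grip":-1},{"dx":0.013,"dy":0.28,"dz":0,"rx":0,"ry":0,"rz":0,"grip":-1},{"dx":0.013,"dy":0.42,"dz":0,"rx":0,"ry":0,"rz":0,"grip":-1},{"dx":0.013,"dy":0.53,"dz":0,"rx":0,"ry":0,"rz":0,"grip":-1},{"dx":0.013,"dy":0.554,"dz":0,"rx":0,"ry":0,"rz":0,"grip":-1}]'
python3 - <<'E'
from cell import *
print(ctrl.read_state()["qpos"])
E
```

```text
clock: 23.15
eef_pos: [580.3, -86.5, 42.2]
tool_rot: [3.142, -0.0, 0.312]
force: [0.0, 0.3, -0.3]
width: 85.3
gripper_force: 0.0
clock: 23.78
eef_pos: [592.4, 75.1, 102.4]
tool_rot: [-3.142, -0.001, 0.311]
force: [1.0, 0.1, 0.6]
width: 85.2
gripper_force: 0.0
clock: 24.4
eef_pos: [596.1, 300.2, 101.5]
tool_rot: [-3.139, 0.0, 0.318]
force: [-0.1, -0.8, -0.6]
width: 85.6
gripper_force: 0.0
[-0.82866894  0.82967699  0.58806964  1.56020374 -0.54343183  0.91981826
 -1.30743035]
```

```bash
python3 -m creep '[{"dx":0,"dy":0,"dz":-0.04,"rx":0,"ry":0,"rz":0,"grip":-1},{"dx":0,"dy":0,"dz":-0.06,"rx":0,"ry":0,"rz":0,"grip":-1},{"dx":0,"dy":0,"dz":-0.06,"rx":0,"ry":0,"rz":0,"grip":-1},{"dx":0,"dy":0,"dz":-0.06,"rx":0,"ry":0,"rz":0,"grip":-1},{"dx":0,"dy":0,"dz":-0.06,"rx":0,"ry":0,"rz":0,"grip":-1}]'
```

```text
clock: 25.02
eef_pos: [597.9, 294.8, 78.7]
tool_rot: [-3.142, -0.001, 0.311]
force: [0.3, -0.6, 0.6]
width: 85.1
gripper_force: 0.0
```

```bash
python3 -m creep '[{"dx":-0.001,"dy":0,"dz":-0.08,"rx":0,"ry":0,"rz":0,"grip":-1},{"dx":-0.001,"dy":0,"dz":-0.15,"rx":0,"ry":0,"rz":0,"grip":-1},{"dx":-0.001,"dy":0,"dz":-0.2,"rx":0,"ry":0,"rz":0,"grip":-1},{"dx":-0.001,"dy":0,"dz":-0.232,"rx":0,"ry":0,"rz":0,"grip":-1},{"dx":-0.001,"dy":0,"dz":-0.232,"rx":0,"ry":0,"rz":0,"grip":-1}]'
python3 -m creep '[{"dx":0,"dy":0,"dz":0,"rx":0,"ry":0,"rz":0,"grip":1},{"dx":0,"dy":0,"dz":0,"rx":0,"ry":0,"rz":0,"grip":1},{"dx":0,"dy":0,"dz":0,"rx":0,"ry":0,"rz":0,"grip":1},{"dx":0,"dy":0,"dz":0,"rx":0,"ry":0,"rz":0,"grip":1},{"dx":0,"dy":0,"dz":0,"rx":0,"ry":0,"rz":0,"grip":1}]'
```

```text
clock: 25.65
eef_pos: [596.7, 294.9, -15.2]
tool_rot: [3.141, 0.001, 0.312]
force: [0.1, 1.0, -0.5]
width: 85.6
gripper_force: 0.0
clock: 26.28
eef_pos: [597.5, 295.4, -13.8]
tool_rot: [-3.141, -0.001, 0.312]
force: [-1.3, 0.5, 5.5]
width: 21.4
gripper_force: 59.0
```

```bash
python3 -m creep '[{"dx":0,"dy":0,"dz":0.04,"rx":0,"ry":0,"rz":0,"grip":1},{"dx":0,"dy":0,"dz":0.17,"rx":0,"ry":0,"rz":0,"grip":1},{"dx":-0.003,"dy":-0.03,"dz":0.3,"rx":0,"ry":0,"rz":0,"grip":1},{"dx":-0.005,"dy":-0.16,"dz":0.3,"rx":0,"ry":0,"rz":0,"grip":1},{"dx":-0.007,"dy":-0.3,"dz":0.3,"rx":0,"ry":0,"rz":0,"grip":1}]'
python3 -m creep '[{"dx":-0.002,"dy":-0.12,"dz":0,"rx":0,"ry":0,"rz":0,"grip":1},{"dx":-0.002,"dy":-0.194,"dz":0,"rx":0,"ry":0,"rz":0,"grip":1},{"dx":-0.002,"dy":-0.194,"dz":0,"rx":0,"ry":0,"rz":0,"grip":1},{"dx":-0.002,"dy":-0.194,"dz":0,"rx":0,"ry":0,"rz":0,"grip":1},{"dx":-0.002,"dy":-0.194,"dz":0,"rx":0,"ry":0,"rz":0,"grip":1}]'
python3 - <<'E'
from cell import *
import cv2
from h import *
e=ctrl.read_state()["eef_pos"];print(e)
im=get_image("wrist");cv2.imwrite("pics/w7.png",cv2.cvtColor(im,cv2.COLOR_RGB2BGR))
q=np.array([proj("wrist",(593.1+52*np.cos(a),97.6+52*np.sin(a),74)) for a in np.linspace(0,6.28,120)])
print("pred",q.min(0),q[:,0].max(),"flange",proj("wrist",(e[0],e[1],e[2]+28)))
for r in (170,190): 
    m=q[np.abs(q[:,1]-r)<3];print(r,"pred cols",m[:,0].min(),m[:,0].max())
g=cv2.imread("pics/w7.png",0)
print("col276 from 110",g[110:180:2,276])
for r in (170,190): print(r,"L from 180",g[r,180:250:2],"R from 310",g[r,310:386:2])
print("flange row262 L150",g[262,140:200:2],"R",g[262,356:416:2])
E
```

```text
clock: 26.9
eef_pos: [594.6, 174.8, 106.9]
tool_rot: [3.142, -0.002, 0.314]
force: [0.3, -0.3, -1.8]
width: 21.3
gripper_force: 59.0
clock: 27.52
eef_pos: [593.3, 99.5, 105.3]
tool_rot: [-3.141, -0.0, 0.314]
force: [0.2, 0.1, -0.6]
width: 21.2
gripper_force: 59.0
[593.29372273  99.48372226 105.32146364]
pred [199.2 142.4] 361.3 flange [277.9 264.3]
170 pred cols 217.0 343.7
190 pred cols 205.6 355.0
col276 from 110 [177 177 176 177 179 178 174 165 111 107 117 100  90  91 135 161 165 150
 109 105 155 160 157 159 159 157 155 157 166 164 165 164 165 164 165]
170 L from 180 [129 129 129 130 130 128 129 128 129 129 126 129 128 128 126 148 155 157
 155 155 154 157 155 155 155 154 154 155 153 155 155 155 154 157 156] R from 310 [155 155 156 156 154 154 154 156 155 157 158 158 159 160 160 159 159 154
 163 176 178 178 177 177 177 177 177 176 176 178 177 176 176 176 176 176
 176 175]
190 L from 180 [130 129 130 112 114 113 113 111 114 112 112 110 112 113 113 112 113 114
 116 117 113 114 115 154 156 155 157 157 157 155 155 155 155 156 158] R from 310 [159 159 159 156 158 159 158 158 160 159 163 162 162 161 162 160 157 159
 156 155 156 155 156 156 158 157 156 159 146 130 130 130 127 127 128 129
 128 128]
flange row262 L150 [163 163 158 164 174 177 177 176 175 176 176 176 161 155 156 156 156 156
 152 138 119 116 113 114 113 113 115 116 115 114] R [167 167 166 167 167 169 171 168 164 157 155 155 156 157 158 157 154 128
 129 128 127 128 127 126 128 128 131 127 128 128]
```

```bash
python3 -m creep '[{"dx":0.001,"dy":-0.003,"dz":-0.05,"rx":0,"ry":0,"rz":0,"grip":1},{"dx":0.001,"dy":-0.003,"dz":-0.09,"rx":0,"ry":0,"rz":0,"grip":1},{"dx":0.001,"dy":-0.003,"dz":-0.12,"rx":0,"ry":0,"rz":0,"grip":1},{"dx":0.001,"dy":-0.003,"dz":-0.13,"rx":0,"ry":0,"rz":0,"grip":1},{"dx":0.001,"dy":-0.003,"dz":-0.134,"rx":0,"ry":0,"rz":0,"grip":1}]'
python3 -m creep '[{"dx":0,"dy":0,"dz":-0.002,"rx":0,"ry":0,"rz":0,"grip":1},{"dx":0,"dy":0,"dz":-0.004,"rx":0,"ry":0,"rz":0,"grip":1},{"dx":0,"dy":0,"dz":-0.006,"rx":0,"ry":0,"rz":0,"grip":1},{"dx":0,"dy":0,"dz":-0.008,"rx":0,"ry":0,"rz":0,"grip":1},{"dx":0,"dy":0,"dz":-0.01,"rx":0,"ry":0,"rz":0,"grip":1}]'
```

```text
clock: 28.2
eef_pos: [593.7, 96.9, 51.8]
tool_rot: [-3.141, 0.0, 0.312]
force: [-1.2, 1.6, 2.2]
width: 21.5
gripper_force: 59.3
clock: 28.82
eef_pos: [594.0, 96.9, 48.1]
tool_rot: [-3.141, -0.001, 0.312]
force: [-2.5, 3.5, 10.1]
width: 21.3
gripper_force: 60.2
```

```bash
python3 -m creep '[{"dx":0,"dy":0,"dz":0.002,"rx":0,"ry":0,"rz":0,"grip":1},{"dx":0,"dy":0,"dz":0.002,"rx":0,"ry":0,"rz":0,"grip":-1},{"dx":0,"dy":0,"dz":0.002,"rx":0,"ry":0,"rz":0,"grip":-1},{"dx":0,"dy":0,"dz":0.002,"rx":0,"ry":0,"rz":0,"grip":-1},{"dx":0,"dy":0,"dz":0.002,"rx":0,"ry":0,"rz":0,"grip":-1}]'
python3 -m creep '[{"dx":0,"dy":0,"dz":0.06,"rx":0,"ry":0,"rz":0,"grip":-1},{"dx":0,"dy":0,"dz":0.15,"rx":0,"ry":0,"rz":0,"grip":-1},{"dx":-0.03,"dy":-0.06,"dz":0.25,"rx":0,"ry":0,"rz":0,"grip":-1},{"dx":-0.1,"dy":-0.15,"dz":0.32,"rx":0,"ry":0,"rz":0,"grip":-1},{"dx":-0.15,"dy":-0.28,"dz":0.34,"rx":0,"ry":0,"rz":0,"grip":-1}]'
python3 -m creep '[{"dx":-0.05,"dy":-0.14,"dz":0,"rx":0,"ry":0,"rz":0,"grip":-1},{"dx":-0.1,"dy":-0.28,"dz":0,"rx":0,"ry":0,"rz":0,"grip":-1},{"dx":-0.15,"dy":-0.42,"dz":0,"rx":0,"ry":0,"rz":0,"grip":-1},{"dx":-0.2,"dy":-0.56,"dz":0,"rx":0,"ry":0,"rz":0,"grip":-1},{"dx":-0.25,"dy":-0.7,"dz":0,"rx":0,"ry":0,"rz":0,"grip":-1}]'
python3 -m creep '[{"dx":-0.06,"dy":-0.14,"dz":0,"rx":0,"ry":0,"rz":0,"grip":-1},{"dx":-0.13,"dy":-0.28,"dz":0,"rx":0,"ry":0,"rz":0,"grip":-1},{"dx":-0.2,"dy":-0.42,"dz":0,"rx":0,"ry":0,"rz":0,"grip":-1},{"dx":-0.27,"dy":-0.55,"dz":0,"rx":0,"ry":0,"rz":0,"grip":-1},{"dx":-0.3,"dy":-0.6,"dz":0,"rx":0,"ry":0,"rz":0,"grip":-1}]'
python3 - <<'E'
from cell import *
import cv2
t=cv2.cvtColor(get_image("top"),cv2.COLOR_RGB2BGR);s=cv2.cvtColor(get_image("side"),cv2.COLOR_RGB2BGR)
f=lambda i,x,y,w,h:cv2.resize(i[y-h//2:y+h//2,x-w//2:x+w//2],(200,300),interpolation=2)
a=cv2.hconcat([f(t,x,y,40,60) for x,y in((229,169),(304,174),(387,178),(147,233))])
b=cv2.hconcat([f(s,x,y,w,w*3//2) for x,y,w in((224,225,64),(248,190,50),(266,163,44),(269,290,64))])
cv2.imwrite("pics/fin.png",cv2.vconcat([a,b]))
E
```

```text
clock: 29.45
eef_pos: [593.9, 96.0, 48.6]
tool_rot: [3.141, -0.0, 0.312]
force: [-0.8, 0.8, -0.5]
width: 85.4
gripper_force: 0.0
clock: 30.08
eef_pos: [534.1, -15.7, 186.3]
tool_rot: [3.141, -0.003, 0.315]
force: [0.1, 0.1, 0.6]
width: 85.6
gripper_force: 0.0
clock: 30.7
eef_pos: [433.1, -297.4, 184.8]
tool_rot: [3.141, -0.001, 0.312]
force: [0.7, -0.9, -0.8]
width: 85.0
gripper_force: 0.0
clock: 31.32
eef_pos: [309.9, -539.5, 184.8]
tool_rot: [3.14, 0.002, 0.306]
force: [0.8, 0.1, -0.4]
width: 85.6
gripper_force: 0.0
```

View pics/fin.png

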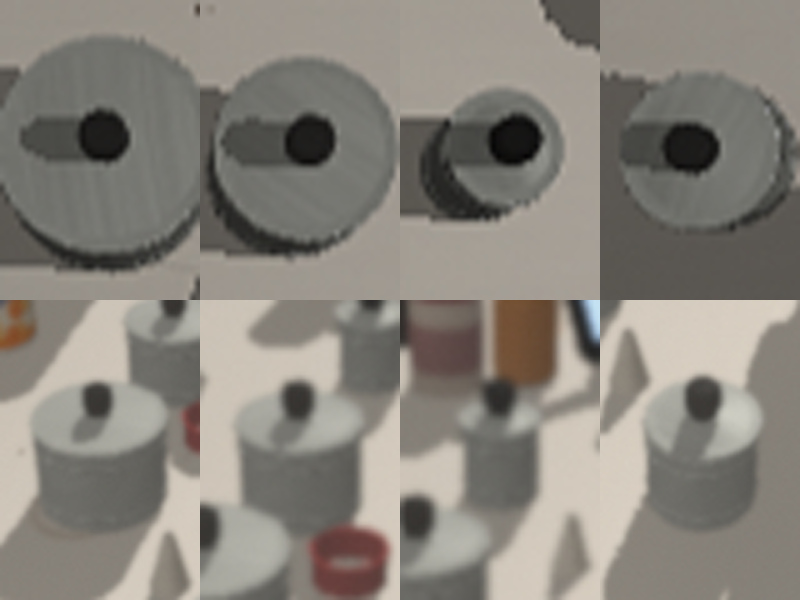

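The final picture shows all four lids level and centred on their upright cans: flange centres at (104,143), (305,152), (503,147) and (702,151) in the top row. Handing in.

```bash
python3 -c "
from cell import ctrl
print(ctrl.finish_job())"
```

```text
the job is handed in; nothing more can be done
None
```

All four lids are on their matching canisters, seated at the expected height and level in the final pictures, and the job was handed in at about 31 s of the 99 s allowed; no verdict came back.

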